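Clip the gold-leaf sample onto the red snap hook

ROBOT

A 6-joint arm with a two-finger parallel gripper is mounted at the origin on the work surface. World frame = base frame: x ahead of the robot, y to its left, z up, the work surface at z = 0. Lengths are in m, angles in degrees, forces in N, time in s.
With the tool pointing down it reaches from about 0.4 to 0.825 m from the base axis. Payload 7 kg.
Tool frame: the origin (TCP) lies on the centre line of the jaws, within the pads' length; the fingertips stand r.tip_reach ahead of it and the grasp point (between the pads) is the TCP (r.tip_reach is the distance from the TCP to the fingertips, in m); z points along the fingers, y is the line along which they close (so a half turn about z gives the same grasp; the last joint's range is limited). The gripper opens to 88 mm and grips with 3 to 60 N. Pads are 19 mm wide; open, the fingers measure 130 mm over their backs; the gripper's body (78 mm by 193 mm) begins 47 mm behind the grasp point.
Start: joints at [92.367, 20.546, 0.682, 0, -70.136, -16.507], TCP at [0.165, 0.655, 0.246] pointing down, gripper open.
Joint ranges: [-176.03, 176.03], [-82.01, 121.73], [-58.28, 71.71], [-173.87, 95.51], [-174.79, -0.11], [-173.66, 173.66]. Speed limits (degrees/s): [136.94, 136.94, 172.46, 180, 180, 180].

INTERFACE

Orientations are given as [roll, pitch, yaw] about the fixed x, y, z axes, in that order (R = Rz(yaw) Ry(pitch) Rx(roll)).
In Python, from plant import sensors, cams, r gives the robot as it stands.
- The arm moves only by the tool drive_tool, never from a script. Its argument "rows" is a list of rows, each an object of numbers: "fingers": the gripper's target within -1 to 1 (fully open at 1, half-way at 0, shut at -1); "x", "y", "z": the shift along the tool's x, y, z in m; "spin": the turn about the tool's z in rad. A call has 1 to 10 rows; each row is the pose to reach, as a shift and turn from the pose commanded when the call began, along the tool's axes at that moment; what a row does not reach only later rows make up. A row lasts 1/8 s, in which the tool goes at most 62.5 mm and 10.7 degrees, less where a joint would pass 70% of its speed; a pose out of reach is approached as far as the arm can. A call with a gripper value outside its range is refused whole. The fingers move at their own pace and stop on an object; "newtons" is the grip in N (left out, the last holds). Time passes only in rows, so rows that repeat a pose let the fingers close. It gives the time, the measured TCP pose, the force, the opening and the grip force at its end, in the units of the state.
- sensors.get_state(): the state, without advancing time (a new reading comes with each control period).
- cams.capture(name): name is "scene" or "top"; returns a dict with "pixels" (400x640x3 uint8, red, green, blue), "intrinsics" (3x3 intrinsics, pixels), "eye" and "orientation" of the camera in the world. Camera axes: x right, y up, looking along -z (the intrinsics and any distortion apply to the point x, -y, -z); pixel columns grow to the right and rows downward; lengths in m; the calibration is good to about 2 mm. A picture is of the moment at which its call begins. There is no depth.
- r.close_job(): hands the job in; it is judged then, once.
The state is a dict: "time_s": time; "joints": joint angles; "qd": joint speeds; "joint_torque": joint torques, N m; "tcp_pos": TCP position; "eef_rot": TCP orientation; "contact_force": force on the tool from outside, world axes, zero at the start; "moment": the same for the moment, N m; "gripper_width": finger opening in m; "gripper_force": force on a finger pad.
Only numpy, scipy, OpenCV 4.12 (cv2) and the standard library are available. Lean on these libraries where they do the work, as an engineer would, in place of code of your own. Each camera call takes 0.05 s, during which the arm holds its last target. There are 200 camera calls.

TASK

Clip the gold-leaf sample onto the snap hook with the red base: holding the sample by its block, push its steel ring down over the hook's upright nose so that it presses the sprung gate inward and passes through. Let go with the ring lying loose round the foot of the nose and the gate snapped shut behind it, and leave the silver-leaf sample where it lies.

Things in the scene. Friction and masses are not known exactly. Their poses are not given: they have to be found in the camera images.
- gold_sample: Gold-leafed wooden block 80 x 40 x 20 mm with a rigid steel ring on one short end; lies flat, loose, about 65 to 105 g. Origin: block centre, half-way up; x along the 80 mm length towards the ring, z up. The ring lies level at half height: centre 85 mm from the origin along +x, inner diameter 44, outer 58, bar 7 mm thick. Grasp the block across its 40 mm width.
- red_hook_nose (a point): Red-based fixed hook: upright U of 10 mm rod, two legs 97 mm high, 55 mm apart, joined at the foot by a rod (top 16 mm above the bench). One leg is the nose; the other carries the gate. Point: on the nose's axis, 20 mm up; x from nose to other leg, z up. Ring goes round the nose only, block on the side away from the other leg. A blue-based twin, not to be used, stands 15 to 30 cm away.
- gate (a joint): Red hook's gate: black bar 49 mm long, 12 wide, 5 thick, closing the top of the U at 84 mm height, pivoted on the leg that is not the nose. Rad: 0 shut (level), to 1.5 swung down into the U. Sprung shut; needs 1 to 4 N. It slips past a ring centred on the nose once that is some 40 mm below it: push on to just above the foot rod (ring centre 20 to 24 mm above the bench).
- silver_sample: The same block and ring with silver leaf, lying flat: a bystander, leave it alone. Origin: block centre, half-way up; x axis towards its ring. Also near, fixed: a jar of brushes (18 cm tall) beyond the samples to the right, and a low carton beyond the hooks.
Not all that is in view belongs to the job. Leave any black or turquoise look-alike of the gold_sample alone.

How it is judged (in metres and radians):
On the way:
1. The gold sample, held in the gripper with its ring over the red hook's nose, presses the gate inward (more than 0.35 rad) (x of red_hook_nose in the frame of gold_sample between 0.063 and 0.107 m and y of red_hook_nose in the frame of gold_sample between -0.022 and 0.022 m and value of joint gate above 0.35 rad and contact force between the fingers and gold_sample above 1 N), for 0.02 s.
At the end, for the whole second after the job is handed in: The gold sample's ring lies round the foot of the red hook's nose, below the gate (the nose's axis within 22 mm of the ring's centre along and across the sample, the point 20 mm above the bench within 20 mm of the ring's plane); the gate is shut (under 0.12 rad); the sample is at rest (x of red_hook_nose in the frame of gold_sample between 0.063 and 0.107 m and y of red_hook_nose in the frame of gold_sample between -0.022 and 0.022 m and z of red_hook_nose in the frame of gold_sample between -0.02 and 0.02 m and value of joint gate below 0.12 rad and linear speed of gold_sample below 0.03 m/s and angular speed of gold_sample below 0.3 rad/s); the robot touches nothing.
It fails at once if The silver sample is moved by more than 25 mm (distance of silver_sample from where it was at the start of the episode above 0.025 m).
It also fails if it takes over 38 s, if anything falls off the work surface, if the arm or the gripper's body presses on something with over 40 N, if the wrist force passes 120 N, or if a joint passes its speed limit or range.

## Working session

There is one attempt and no reset: what is moved stays moved. The work goes in short steps, Python scripts to look and compute and a tool call to move; the robot and the scene stay as the last step left them, time stands still between calls to the robot, and variables do not carry over. Pictures are saved under pics/ and viewed, at most 10 in all, crops included, and the job is handed in when it is done.

Besides the shell and the picture viewer there is one more tool, called after ">>>" in YAML: its name, and indented under it one key for each argument. drive_tool: Moves the arm, as the interface text tells. Its arguments: {"type":"object","properties":{"rows":{"type":"array"},"newtons":{"type":"number"}},"required":["rows"]}

```bash
mkdir -p pics; ls
python3 - <<'E'
from plant import sensors, cams, r
import cv2
print(sensors.get_state(), r.tip_reach)
for n in("scene","top"):
    c=cams.capture(n); cv2.imwrite(f"pics/{n}0.png",c["pixels"][:,:,::-1]); print({k:v for k,v in c.items() if k!="pixels"})
E
```

```text
pics
{'time_s': 0.0, 'joints': array([ 9.23661351e+01,  2.05930898e+01,  6.33032486e-01, -1.91276428e-02,
       -7.01358046e+01, -1.65058391e+01]), 'qd': array([-0.07382374,  0.14500979,  0.00626792, -0.03509115,  0.06432133,
        0.04874986]), 'joint_torque': array([ 1.60283129e-03, -5.82723749e+01,  2.93043405e+01,  6.99700847e+00,
        7.07450919e-03, -1.53832971e-04]), 'tcp_pos': array([0.16482353, 0.65409182, 0.24460148]), 'eef_rot': array([ 1.79902980e+02, -9.99812537e-03, -1.41462100e+01]), 'contact_force': array([ 0.51293612,  0.58033094, -0.22486523]), 'moment': array([ 0.00329789, -0.0190622 , -0.02240928]), 'gripper_force': 0.0, 'gripper_width': 0.0875014522338147} 0.019
{'intrinsics': array([[462.1779891 ,   0.        , 319.7769249 ],
       [  0.        , 462.1779891 , 197.87272447],
       [  0.        ,   0.        ,   1.        ]]), 'eye': array([ 1.05635529, -0.78166743,  0.79340737]), 'orientation': array([53.25814144, -0.27941702, 38.39583964])}
{'intrinsics': array([[379.47368278,   0.        , 323.23959392],
       [  0.        , 379.47368278, 196.32698593],
       [  0.        ,   0.        ,   1.        ]]), 'eye': array([ 4.30357958e-01, -5.66072369e-04,  8.50867170e-01]), 'orientation': array([  1.91557133,  -1.37310732, -90.16659774])}
```

View pics/scene0.png

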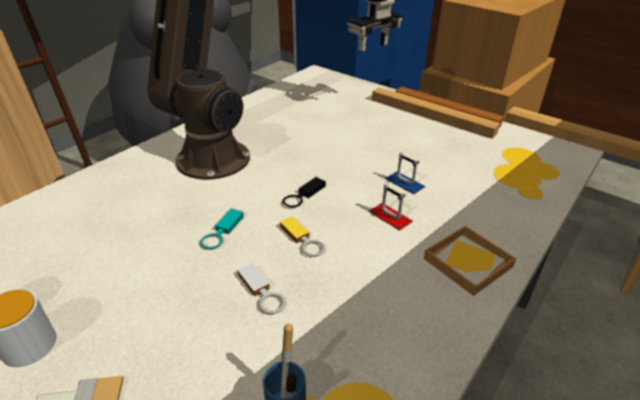

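View pics/top0.png

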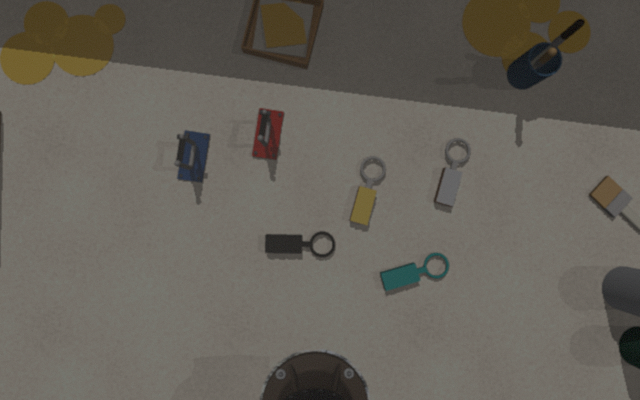

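Both views agree. The candidates in the top image are gold block+ring at (363,205)/(373,171), silver at (448,187), black at (284,244) and turquoise at (400,277), plus flat yellow paint patches. I choose gold at (363,205). The red hook is at (268,134), and the blue twin at (193,157). Next I measure and take a close crop.

```bash
cat > h.py <<'E'
import numpy as np, cv2
from scipy.spatial.transform import Rotation as R
from plant import sensors, cams, r
def ray(c,uv):
    K=c["intrinsics"]; p=np.linalg.solve(K,[uv[0],uv[1],1.]); p=p*[1,-1,-1]
    return np.array(c["eye"]), R.from_euler('xyz',c["orientation"],degrees=True).apply(p)
def plane(c,uv,z):
    e,d=ray(c,uv); return e+d*(z-e[2])/d[2]
def proj(c,P):
    p=R.from_euler('xyz',c["orientation"],degrees=True).inv().apply(np.array(P)-c["eye"])*[1,-1,-1]
    q=c["intrinsics"]@p; return q[:2]/q[2]
def tri(c1,u1,c2,u2):
    e1,d1=ray(c1,u1);e2,d2=ray(c2,u2)
    s=np.linalg.lstsq(np.c_[d1,-d2],e2-e1,rcond=None)[0]
    a,b=e1+d1*s[0],e2+d2*s[1]; return (a+b)/2,np.linalg.norm(a-b)
def blob(c,lo,hi,box):
    hsv=cv2.cvtColor(c["pixels"],cv2.COLOR_RGB2HSV); m=cv2.inRange(hsv,lo,hi)
    k=np.zeros_like(m);x0,y0,x1,y1=box;k[y0:y1,x0:x1]=255
    cs=cv2.findContours(m&k,cv2.RETR_EXTERNAL,cv2.CHAIN_APPROX_NONE)[0]
    return max(cs,key=cv2.contourArea)
E
python3 - <<'E'
from h import *
T=cams.capture("top");S=cams.capture("scene")
g=blob(T,(18,100,60),(35,255,255),(330,170,400,240)); rc=cv2.minAreaRect(g); print("gold",rc)
print([plane(T,p,.02).round(4) for p in cv2.boxPoints(rc)],plane(T,rc[0],.02))
rg=plane(T,(373,171),.01);print("ring",rg)
b=blob(T,(0,120,50),(8,255,255),(240,95,300,170)); rb=cv2.minAreaRect(b); print("red",rb)
print([plane(T,p,.005).round(4) for p in cv2.boxPoints(rb)],plane(T,rb[0],.005))
a=cv2.resize(T["pixels"][100:190,240:400],(800,450),interpolation=cv2.INTER_CUBIC)
b=cv2.resize(S["pixels"][145:235,360:440],(533,600),interpolation=cv2.INTER_CUBIC)
cv2.imwrite("pics/a.png",a[:,:,::-1]);cv2.imwrite("pics/b.png",b[:,:,::-1])
E
```

```text
gold ((362.9026184082031, 205.250732421875), (17.932140350341797, 35.75722122192383), 15.5241117477417)
[array([ 0.4059, -0.0779,  0.02  ]), array([ 0.4815, -0.0994,  0.02  ]), array([ 0.4708, -0.1374,  0.02  ]), array([ 0.3953, -0.1158,  0.02  ])] [ 0.43831336 -0.10759689  0.02      ]
ring [ 0.51470077 -0.1319521   0.01      ]
red ((267.4566345214844, 133.5317840576172), (24.02503776550293, 47.74595642089844), 8.746162414550781)
[array([0.5504, 0.1377, 0.005 ]), array([0.6566, 0.1219, 0.005 ]), array([0.6485, 0.0689, 0.005 ]), array([0.5423, 0.085 , 0.005 ])] [0.59931244 0.10340261 0.005     ]
```

View pics/a.png

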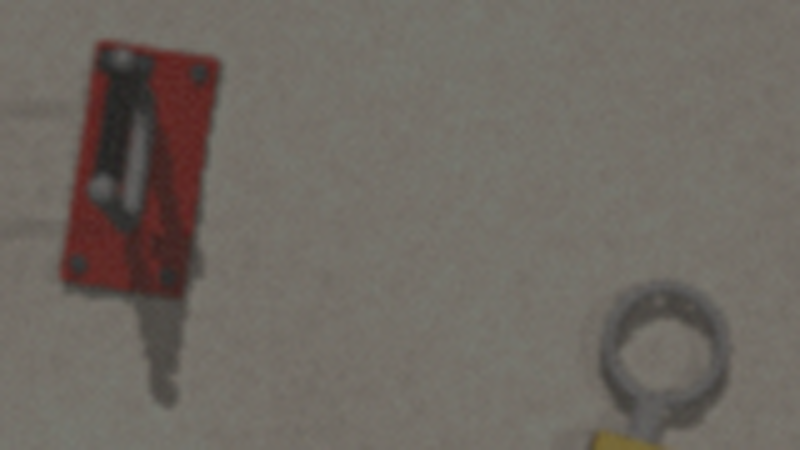

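View pics/b.png

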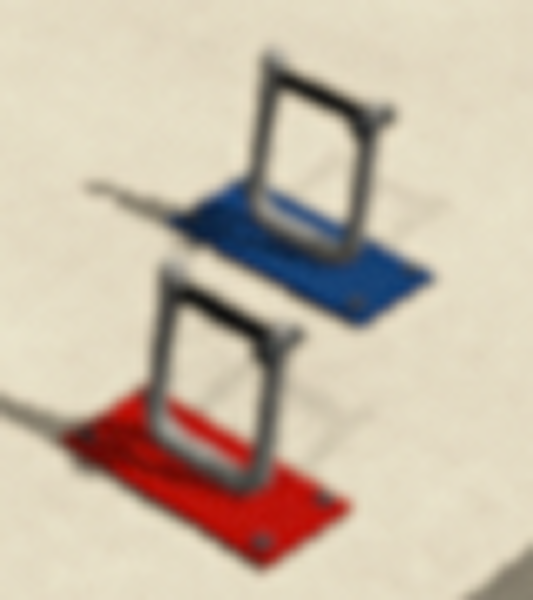

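The crops show the red hook's nose as the near (robot-side) leg. Its tip is at top-image (260.6,137.6) and scene (386,185). The pivot leg, with the small knob, is at top (264.4,111.6), and the gold ring is at about (373,170).

Run:
```python
from h import *
T=cams.capture("top");S=cams.capture("scene")
n=plane(T,(260.6,137.6),.094); p=plane(T,(264.4,111.8),.094); print("nose",n,"piv",p,np.linalg.norm(p-n),np.degrees(np.arctan2(*(p-n)[1::-1])))
print("tri",tri(T,(260.6,137.6),S,(386.2,185.5)))
print("scene plane",plane(S,(386.2,185.5),.094))
print("foot proj",proj(S,[n[0],n[1],.02]),"scene foot seen", 360+155/6.67,145+435/6.67)
# gold in scene
g=blob(S,(18,100,60),(35,255,255),(270,205,315,250)); 
print("gold scene", cv2.minAreaRect(g), proj(S,[.438,-.1076,.02]))
b=blob(T,(105,80,30),(125,255,255),(160,120,220,190));print("blue base",[plane(T,q,.005).round(3) for q in cv2.boxPoints(cv2.minAreaRect(b))])
# ring circle
c=cv2.cvtColor(T["pixels"],cv2.COLOR_RGB2GRAY)[150:190,350:395]; c=cv2.resize(c,None,fx=6,fy=6,interpolation=cv2.INTER_CUBIC)
h=cv2.HoughCircles(c,cv2.HOUGH_GRADIENT,1,200,param1=60,param2=15,minRadius=50,maxRadius=90)
if h is not None: u=h[0,0]; uv=(u[0]/6+350,u[1]/6+150); print("ring",uv,u[2]/6,plane(T,uv,.012))
s=sensors.get_state(); t=s["tcp_pos"];print(t,s["eef_rot"])
```

```text
nose [0.57332911 0.10610659 0.094     ] piv [0.6253338  0.09865518 0.094     ] 0.052535802605100594 -8.154034961484369
tri (array([0.57591051, 0.10808096, 0.091091  ]), np.float64(0.004991945715395875))
scene plane [0.57942752 0.10659723 0.094     ]
foot proj [381.73007362 206.93932088] scene foot seen 383.2383808095952 210.2173913043478
gold scene ((294.0, 227.00001525878906), (26.870054244995117, 14.142135620117188), 45.0) [292.77076682 226.4190565 ]
blue base [array([0.602, 0.279, 0.005]), array([0.614, 0.248, 0.005]), array([0.532, 0.216, 0.005]), array([0.519, 0.247, 0.005])]
[0.16485592 0.65440314 0.24525258] [ 1.79968539e+02 -3.38627654e-03 -1.41407561e+01]
```

>>> drive_tool:
  rows:
    - {"fingers": 1,"x": 0.42,"y": 0.31,"z": 0,"spin": 0}
    - {"fingers": 1,"x": 0.42,"y": 0.31,"z": 0,"spin": 0}
    - {"fingers": 1,"x": 0.42,"y": 0.31,"z": 0,"spin": 0}
    - {"fingers": 1,"x": 0.42,"y": 0.31,"z": 0,"spin": 0}
    - {"fingers": 1,"x": 0.42,"y": 0.31,"z": 0,"spin": 0}
    - {"fingers": 1,"x": 0.42,"y": 0.31,"z": 0,"spin": 0}
    - {"fingers": 1,"x": 0.42,"y": 0.31,"z": 0,"spin": 0}
    - {"fingers": 1,"x": 0.42,"y": 0.31,"z": 0,"spin": 0}
    - {"fingers": 1,"x": 0.459,"y": 0.672,"z": 0,"spin": 0}
    - {"fingers": 1,"x": 0.459,"y": 0.672,"z": 0,"spin": 0}
  newtons: 50

```text
time_s: 1.55
tcp_pos: [0.4703, 0.1418, 0.2452]
eef_rot: [180.0, 0.0, -14.2]
contact_force: [0.1, -1.2, 0.5]
gripper_width: 0.0878
gripper_force: 0.0
```

>>> drive_tool:
  rows:
    - {"fingers": 1,"x": 0.035,"y": 0.22,"z": 0.08,"spin": 0.04}
    - {"fingers": 1,"x": 0.035,"y": 0.22,"z": 0.08,"spin": 0.04}
    - {"fingers": 1,"x": 0.035,"y": 0.22,"z": 0.08,"spin": 0.04}
    - {"fingers": 1,"x": 0.035,"y": 0.22,"z": 0.08,"spin": 0.04}
    - {"fingers": 1,"x": 0.035,"y": 0.22,"z": 0.08,"spin": 0.04}
    - {"fingers": 1,"x": 0.035,"y": 0.22,"z": 0.08,"spin": 0.04}
    - {"fingers": 1,"x": 0.035,"y": 0.22,"z": 0.08,"spin": 0.04}
    - {"fingers": 1,"x": 0.035,"y": 0.22,"z": 0.08,"spin": 0.04}

```text
time_s: 2.55
tcp_pos: [0.451, -0.0771, 0.166]
eef_rot: [-180.0, -0.0, -16.3]
contact_force: [0.0, -0.8, -0.6]
gripper_width: 0.0874
gripper_force: 0.0
```

>>> drive_tool:
  rows:
    - {"fingers": 1,"x": 0.0045,"y": 0.033,"z": 0.04,"spin": 0}
    - {"fingers": 1,"x": 0.0045,"y": 0.033,"z": 0.08,"spin": 0}
    - {"fingers": 1,"x": 0.0045,"y": 0.033,"z": 0.115,"spin": 0}
    - {"fingers": 1,"x": 0.0045,"y": 0.033,"z": 0.13,"spin": 0}
    - {"fingers": 1,"x": 0.0045,"y": 0.033,"z": 0.144,"spin": 0}
    - {"fingers": 1,"x": 0.0045,"y": 0.033,"z": 0.144,"spin": 0}

```text
time_s: 3.3
tcp_pos: [0.4452, -0.1104, 0.0209]
eef_rot: [179.9, 0.1, -16.4]
contact_force: [0.0, 0.1, -0.5]
gripper_width: 0.0875
gripper_force: 0.0
```

Run:
```python
from h import *
S=cams.capture("scene");s=sensors.get_state();print(s["tcp_pos"],s["eef_rot"],s["contact_force"])
b=cv2.resize(S["pixels"][170:270,240:360],(720,600),interpolation=cv2.INTER_CUBIC)
cv2.imwrite("pics/c.png",b[:,:,::-1])
```

```text
[ 0.44568969 -0.11045909  0.02153613] [ 1.79974757e+02  3.65656471e-02 -1.63660465e+01] [-0.32962757 -0.50990777 -0.28804296]
```

View pics/c.png

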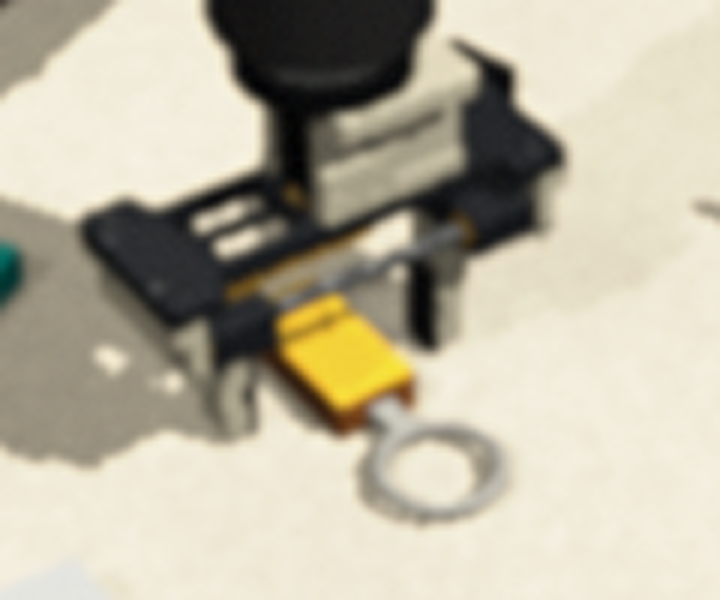

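The block (crop centre (335,360)) lies between the open fingers, and the ring at (437,470) points away from the arm. I close and lift.

>>> drive_tool:
  rows:
    - {"fingers": -1,"x": 0,"y": 0,"z": 0,"spin": 0}
    - {"fingers": -1,"x": 0,"y": 0,"z": 0,"spin": 0}
    - {"fingers": -1,"x": 0,"y": 0,"z": 0,"spin": 0}
    - {"fingers": -1,"x": 0,"y": 0,"z": 0,"spin": 0}
    - {"fingers": -1,"x": 0,"y": 0,"z": 0,"spin": 0}
    - {"fingers": -1,"x": 0,"y": 0,"z": -0.03,"spin": 0}
    - {"fingers": -1,"x": 0,"y": 0,"z": -0.09,"spin": 0}
    - {"fingers": -1,"x": 0,"y": 0,"z": -0.14,"spin": 0}
    - {"fingers": -1,"x": 0,"y": 0,"z": -0.14,"spin": 0}
    - {"fingers": -1,"x": 0,"y": 0,"z": -0.14,"spin": 0}
  newtons: 55

```text
time_s: 4.6
tcp_pos: [0.4449, -0.1109, 0.1612]
eef_rot: [-180.0, 0.0, -16.5]
contact_force: [-0.3, 0.3, -1.2]
gripper_width: 0.0393
gripper_force: 54.8
```

>>> drive_tool:
  rows:
    - {"fingers": -1,"x": -0.014,"y": -0.06,"z": 0,"spin": -0.07}
    - {"fingers": -1,"x": -0.014,"y": -0.12,"z": 0,"spin": -0.143}
    - {"fingers": -1,"x": -0.014,"y": -0.18,"z": 0,"spin": -0.143}
    - {"fingers": -1,"x": -0.014,"y": -0.215,"z": 0,"spin": -0.143}
    - {"fingers": -1,"x": -0.014,"y": -0.234,"z": 0,"spin": -0.143}
    - {"fingers": -1,"x": -0.014,"y": -0.234,"z": 0,"spin": -0.143}
    - {"fingers": -1,"x": -0.014,"y": -0.234,"z": 0,"spin": -0.143}

```text
time_s: 5.48
tcp_pos: [0.4976, 0.1165, 0.1608]
eef_rot: [179.9, 0.1, -8.3]
contact_force: [-0.5, -1.2, -0.8]
gripper_width: 0.0392
gripper_force: 54.8
```

Run:
```python
from h import *
T=cams.capture("top");S=cams.capture("scene");s=sensors.get_state();print(s["tcp_pos"],s["eef_rot"],s["contact_force"],s["time_s"])
a=cv2.resize(T["pixels"][90:160,220:300],(640,560),interpolation=cv2.INTER_CUBIC)
b=cv2.resize(S["pixels"][130:230,350:450],(600,600),interpolation=cv2.INTER_CUBIC)
cv2.imwrite("pics/d.png",cv2.convertScaleAbs(a,alpha=1.8)[:,:,::-1]);cv2.imwrite("pics/e.png",b[:,:,::-1])
P=s["tcp_pos"]; 
print("expected ring T",proj(T,[.574,.1065,.15]),"S",proj(S,[.574,.1065,.15]))
```

```text
[0.49790015 0.11636997 0.1613474 ] [ 1.79976297e+02  3.11825745e-02 -8.30587351e+00] [ 0.072261   -0.69464453  0.03061898] 5.575
expected ring T [256.12335983 131.55091278] S [386.35460146 166.8730784 ]
```

View pics/d.png

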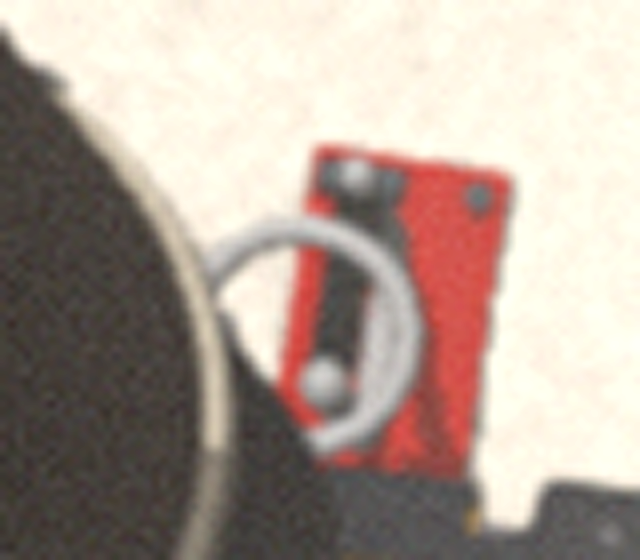

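View pics/e.png

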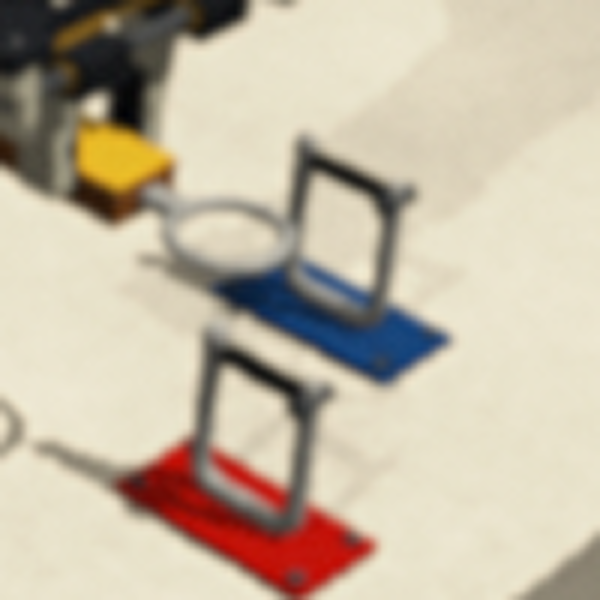

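The top crop d shows the ring, with its outer edge reaching column 425 and row 213, so the centre is about (300,338). The nose tip is at (324,382). In the scene crop e the ring centre is (229,237) and the nose tip is (215,332). I compute the small correction from these.

Run:
```python
from h import *
T=cams.capture("top");S=cams.capture("scene")
t=lambda u,v:(220+(u+.5)/8-.5,90+(v+.5)/8-.5)
s=lambda u,v:(350+(u+.5)/6-.5,130+(v+.5)/6-.5)
for z in(.146,.15,.154): print(z,"ring T",plane(T,t(300,338),z).round(4),"S",plane(S,s(229,237),z).round(4))
print("ring tri",tri(T,t(300,338),S,s(229,237)))
for z in(.09,.095): print(z,"nose T",plane(T,t(324,382),z).round(4),"S",plane(S,s(216,333),z).round(4))
print("nose tri",tri(T,t(324,382),S,s(216,333)))
print("nose foot S",plane(S,s(200,470),.02), "pivot foot",plane(S,s(290,525),.012))
```

```text
0.146 ring T [0.5743 0.1054 0.146 ] S [0.5793 0.1054 0.146 ]
0.15 ring T [0.5735 0.1048 0.15  ] S [0.5822 0.0999 0.15  ]
0.154 ring T [0.5727 0.1042 0.154 ] S [0.5852 0.0944 0.154 ]
ring tri (array([0.57638955, 0.10693327, 0.14356698]), np.float64(0.003814235484587518))
0.09 nose T [0.5747 0.1077 0.09  ] S [0.5744 0.1123 0.09  ]
0.095 nose T [0.5737 0.107  0.095 ] S [0.5778 0.1059 0.095 ]
nose tri (array([0.57524283, 0.10820612, 0.09233379]), np.float64(0.002513674238439212))
nose foot S [0.57817718 0.10444335 0.02      ] pivot foot [0.62600441 0.10478595 0.012     ]
```

>>> drive_tool:
  rows:
    - {"fingers": -1,"x": 0,"y": -0.0015,"z": 0.015,"spin": 0}
    - {"fingers": -1,"x": 0,"y": -0.0015,"z": 0.03,"spin": 0}
    - {"fingers": -1,"x": 0,"y": -0.0015,"z": 0.045,"spin": 0}
    - {"fingers": -1,"x": 0,"y": -0.0015,"z": 0.055,"spin": 0}
    - {"fingers": -1,"x": 0,"y": -0.0015,"z": 0.065,"spin": 0}
    - {"fingers": -1,"x": 0,"y": -0.0015,"z": 0.075,"spin": 0}
    - {"fingers": -1,"x": 0,"y": -0.0015,"z": 0.085,"spin": 0}
    - {"fingers": -1,"x": 0,"y": -0.0015,"z": 0.085,"spin": 0}

```text
time_s: 6.68
tcp_pos: [0.4979, 0.1188, 0.0757]
eef_rot: [179.9, 0.1, -8.2]
contact_force: [-2.1, 1.5, 1.3]
gripper_width: 0.0394
gripper_force: 54.9
```

Run:
```python
from h import *
S=cams.capture("scene");s=sensors.get_state();print(s["tcp_pos"],s["eef_rot"],s["contact_force"],s["moment"])
b=cv2.resize(S["pixels"][140:230,350:440],(600,600),interpolation=cv2.INTER_CUBIC)
cv2.imwrite("pics/f.png",b[:,:,::-1])
```

```text
[0.49791519 0.11879152 0.07606299] [ 1.79952632e+02  7.81923910e-02 -8.24214176e+00] [-2.51135829  2.30309679  0.36466234] [0.38321114 0.7686354  0.04403267]
```

View pics/f.png

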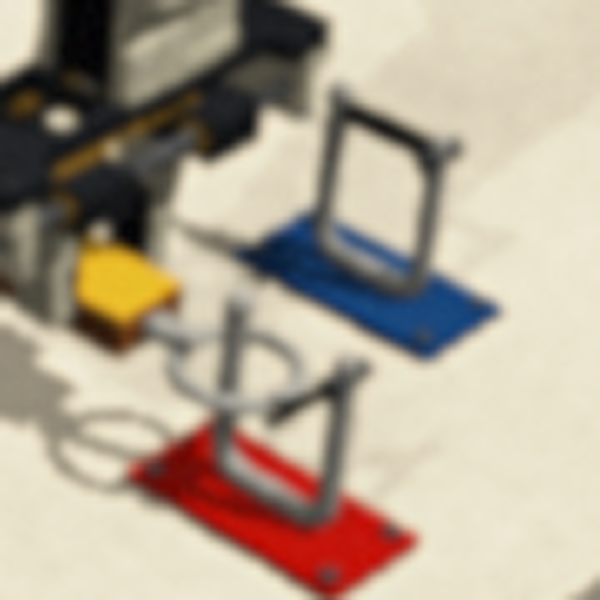

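The crop shows the ring, centred at about (237,372), round the nose at (235,350), with the gate swung down into the U. I continue to just above the foot.

>>> drive_tool:
  rows:
    - {"fingers": -1,"x": 0,"y": 0,"z": 0.01,"spin": 0}
    - {"fingers": -1,"x": 0,"y": 0,"z": 0.02,"spin": 0}
    - {"fingers": -1,"x": 0,"y": 0,"z": 0.03,"spin": 0}
    - {"fingers": -1,"x": 0,"y": 0,"z": 0.038,"spin": 0}
    - {"fingers": -1,"x": 0,"y": 0,"z": 0.042,"spin": 0}
    - {"fingers": -1,"x": 0,"y": 0,"z": 0.042,"spin": 0}
    - {"fingers": -1,"x": 0,"y": 0,"z": 0.042,"spin": 0}

```text
time_s: 7.6
tcp_pos: [0.4986, 0.119, 0.0348]
eef_rot: [-180.0, -0.0, -8.2]
contact_force: [-1.2, -0.5, 0.6]
gripper_width: 0.0394
gripper_force: 54.8
```

Run:
```python
from h import *
S=cams.capture("scene");s=sensors.get_state();print(s["tcp_pos"],s["eef_rot"],s["contact_force"],s["moment"])
b=cv2.resize(S["pixels"][150:240,350:440],(600,600),interpolation=cv2.INTER_CUBIC)
cv2.imwrite("pics/g.png",b[:,:,::-1])
```

```text
[0.4986702  0.11902717 0.03485821] [-1.79985974e+02 -1.93447110e-02 -8.23920020e+00] [-1.76283319 -0.68996044 -0.13887989] [-0.18564387  0.29415103 -0.06086318]
```

View pics/g.png

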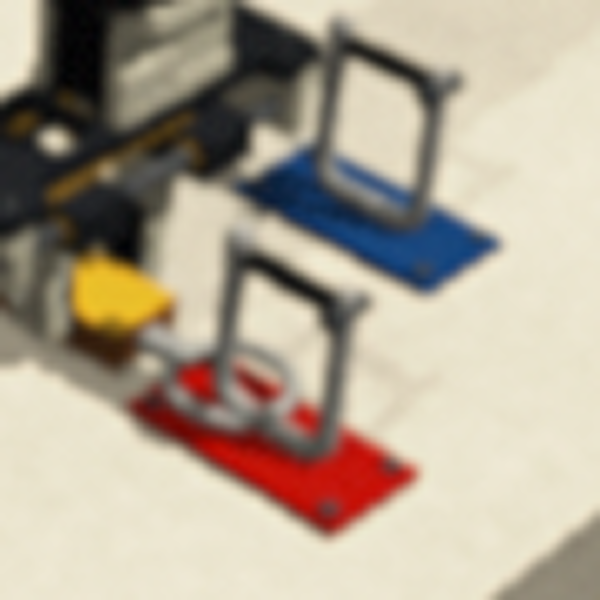

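The gate (crop (290,275)) is level and shut again, and the ring at (230,385) is round the nose's foot. I release, rise straight up and look.

>>> drive_tool:
  rows:
    - {"fingers": 0.6,"x": 0,"y": 0,"z": 0.001,"spin": 0}
    - {"fingers": 0.6,"x": 0,"y": 0,"z": 0.001,"spin": 0}
    - {"fingers": 0.6,"x": 0,"y": 0,"z": 0.001,"spin": 0}
    - {"fingers": 0.6,"x": 0,"y": 0,"z": 0.001,"spin": 0}
    - {"fingers": 0.6,"x": 0,"y": 0,"z": 0.001,"spin": 0}
    - {"fingers": 0.6,"x": 0,"y": 0,"z": -0.03,"spin": 0}
    - {"fingers": 0.6,"x": 0,"y": 0,"z": -0.08,"spin": 0}
    - {"fingers": 0.6,"x": 0,"y": 0,"z": -0.13,"spin": 0}
    - {"fingers": 0.6,"x": 0,"y": 0,"z": -0.15,"spin": 0}
    - {"fingers": 0.6,"x": 0,"y": 0,"z": -0.15,"spin": 0}

```text
time_s: 8.9
tcp_pos: [0.4994, 0.1195, 0.1864]
eef_rot: [-179.8, -0.2, -8.2]
contact_force: [0.1, -0.5, -0.6]
gripper_width: 0.0702
gripper_force: 0.0
```

Run:
```python
from h import *
S=cams.capture("scene");s=sensors.get_state();print(s["tcp_pos"],s["contact_force"],s["gripper_width"])
b=cv2.resize(S["pixels"][150:240,350:440],(600,600),interpolation=cv2.INTER_CUBIC)
cv2.imwrite("pics/h.png",b[:,:,::-1])
```

```text
[0.49855667 0.11909583 0.18490072] [-0.2643328   0.33359843 -1.55135454] 0.0702653895075899
```

View pics/h.png

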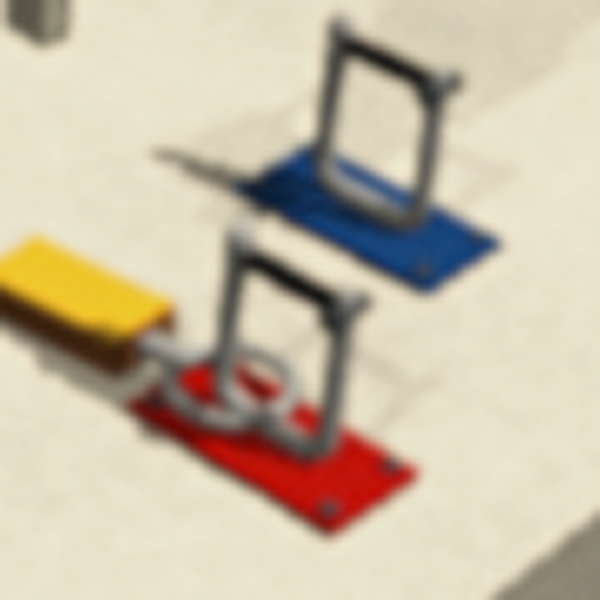

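The ring (230,390) lies round the nose's foot, the gate is shut, and the block (85,300) is free of the gripper. I hand in.

```bash
python3 -c "
from plant import r
print(r.close_job())"
```

```text
the job is handed in; nothing more can be done
None
```

The gold sample's ring lies round the foot of the red hook's nose with the gate shut behind it, the gripper is clear and the silver sample was left alone; the job was handed in at about 9 s and no verdict came back.

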